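Set the X-ray filter changer to open beam

ROBOT

A 6-joint arm with a two-finger parallel gripper is mounted at the origin on the work surface. World frame = base frame: x ahead of the robot, y to its left, z up, the work surface at z = 0. Lengths are in m, angles in rad, forces in N, time in s.
With the tool pointing down it reaches from about 0.375 to 0.975 m from the base axis. Payload 3.8 kg.
Tool frame: the origin (TCP) lies at the very end of the fingers, on their centre line; the grasp point (between the pads) lies 19 mm behind it; z points along the fingers, y is the line along which they close (so a half turn about z gives the same grasp; the last joint's range is limited). The gripper opens to 85 mm and grips with 20 to 120 N. Pads are 22 mm wide; open, the fingers measure 114 mm over their backs; the gripper's body (76 mm by 85 mm) begins 54 mm behind the grasp point. The pads swing forward as they close: fully open they stand 13 mm farther back than shut.
Start: joints at [-0.037, 0.264, 1.604, -0, 1.274, -0.037], TCP at [0.675, -0, 0.231] pointing down, gripper open.
Joint ranges: [-2.63, 2.63], [-0.94, 2.18], [0.31, 2.57], [-1.31, 4.45], [0, 2.66], [-2.55, 2.55]. Speed limits (rad/s): [2.57, 2.57, 3.14, 3.14, 3.14, 3.14].

INTERFACE

Orientations are given as a rotation vector (axis times angle).
In Python, from workcell import read_state, read_camera, calibration, finish_job gives the robot as it stands.
- The arm moves only by the tool step_arm, never from a script. Its argument "commands" is a list of rows, each an object of numbers: "fingers": the gripper's target within -1 to 1 (shut at 1, half-way at 0, fully open at -1); "dx", "dy", "dz": the shift along the tool's x, y, z in m; "roll": the turn about the tool's z in degrees. In form: [{"fingers": .., "dx": .., "dy": .., "dz": .., "roll": ..}, ...]. A call has 1 to 8 rows; each row is the pose to reach, as a shift and turn from the pose commanded when the call began, along the tool's axes at that moment; what a row does not reach only later rows make up. A row lasts 1/8 s, in which the tool goes at most 62.5 mm and 10.7 degrees, less where a joint would pass 70% of its speed; a pose out of reach is approached as far as the arm can. A call with a gripper value outside its range is refused whole. The fingers move at their own pace and stop on an object; "squeeze" is the grip in N (left out, the last holds). Time passes only in rows, so rows that repeat a pose let the fingers close. It gives the time, the measured TCP pose, the force, the opening and the grip force at its end, in the units of the state.
- read_state(): the state, without advancing time (a new reading comes with each control period).
- read_camera(name): name is "scene" or "side" or "wrist"; returns (picture, depth): 480x640x3 uint8, blue, green, red; 480x640 float32, m along the optical axis (not along the pixel's ray), 0 where there is no reading.
- calibration(name): a dict with "intrinsics" (3x3 intrinsics, pixels), "world_to_cam" (4x4, takes a point from world to camera coordinates). Camera axes: x right, y up, looking along -z (the intrinsics and any distortion apply to the point x, -y, -z); pixel columns grow to the right and rows downward; lengths in m; the calibration is good to about 2 mm. The wrist camera is an equidistant fisheye: a pixel r from the principal point sees the ray r / f radians off the axis. A picture is of the moment at which its call begins: read the wrist's pose just before it. calibration takes no time and is no camera call; for the wrist camera it gives the pose at the moment of the call.
- finish_job(): hands the job in; it is judged then, once.
The state is a dict: "time": time; "q": joint angles; "joint_vel": joint speeds; "joint_torque": joint torques, N m; "tool_pos": TCP position; "tcp_rot": TCP orientation; "wrist_force": force on the tool from outside, world axes, zero at the start; "torque": the same for the moment, N m; "width": opening from 0.0 (shut) to 1.0 (fully open); "grip_force": force on a finger pad.
Only numpy, scipy, OpenCV 4.12 (cv2) and the standard library are available. Lean on these libraries where they do the work, as an engineer would, in place of code of your own. Each camera call takes 0.05 s, during which the arm holds its last target. There are 200 camera calls.

TASK

Set the scanner's filter changer to open beam: push its lever along the left rail to the cross channel, through the H-gate, and fully home into the slot marked with the open ring. Push the knob from the side with the outside of the fingers, not taking it between them and not forcing it hard; leave the things standing around where they are.

Things in the scene. Friction and masses are not known exactly. Their poses are not given: they have to be found in the camera images.
- changer: The filter changer: fixed box 220 (x) by 320 (y) by 130 mm high, bolted to the table at some yaw, flat top at 130 mm. Origin: centre of its underside; its x points away from the robot, y to its left, z up. The lever pivots 20 mm above its origin, inside the box.
- gate_mid (a point): Middle of the H-gate, on the changer's top (130 mm up). Aluminium plate 5 mm thick, 100 (x) by 110 mm (y): three rails along the changer's x at y = +36, 0 and -36 mm, joined by one cross channel along y at x = 0; six slots, one at each rail end. Channels 18 mm wide; islands between rails have round noses. The lever can change rails only along the cross channel.
- lever_fore (a joint): Lever's swing along the rails, rad: 0 in the cross channel, positive away from the robot (+x of the changer), negative towards it; stops at -0.27 and +0.27, the ends of the slots. Stays where it is left; takes about 1.5 N at the knob.
- lever_side (a joint): Lever's swing across the rails, rad: 0 in the middle rail, about +0.315 in the left rail (+y), -0.315 in the right rail (-y), stops 0.03 beyond these. About 0.036 rad play to each side in a channel. Stays where it is left; takes about 1.5 N at the knob. The lever starts somewhere along the left rail.
- lever_knob (a point): Middle of the lever's white round knob (30 mm thick, 43 mm high: from 23 mm below to 20 mm above this point, along the lever), 180 mm from the pivot: 200 mm above the table with the lever upright, about 185 mm in a corner slot. It moves up to 48 mm either way along the rails and 56 mm across.
- lever_stem (a point): Point on the lever's 10 mm thick steel stem where it passes through the gate plate, 112.5 mm from the pivot. It is 29 to 31 mm from the cross channel's middle line when the lever is at the end of a slot.
- mark_ring: The open-beam mark: flat aluminium ring, 31 mm outside, 19 mm hole, 5 mm high, fixed on the changer's top beyond the end of one slot, 72 mm from the cross channel's middle and in line with the rail. Origin: centre of its underside. Four marks (ring, disc, bar, square), all aluminium, stand at the slots of the middle and right rails in any order; the left rail has none.
- mark_disc: Mark: solid aluminium disc 31 mm across, 5 mm high, fixed; another slot.
- mark_bar: Mark: aluminium bar 29 by 9 mm, long side along the rail, 5 mm high, fixed; another slot.
- mark_square: Mark: aluminium square 27 by 27 mm, 5 mm high, fixed; another slot.
- vial: Bystander: small clear vial, 22 mm across, 38 mm high, standing loose on the changer's top near its left (+y) end. Origin: centre of its underside.
- stub: Bystander: brass specimen stub, 28 mm foot, 26 mm high, standing loose on the changer's top near its right (-y) end. Origin: centre of its underside.
- tub: Bystander: clear open tub with a bone in it, 110 by 150 mm, 55 mm high, on the table to the right of the changer. Origin: centre of its underside.
- tub_lid: Bystander: red flat tub lid 115 by 155 mm, 8 mm thick, on the table to the left. Origin: centre of its underside.
- jar: Bystander: amber jar, 56 mm across, 75 mm high, on the table to the left of the changer. Origin: centre of its underside.
- driver: Bystander: screwdriver lying on the table to the left of the changer. Origin: on its underside.
- carton: Bystander: cardboard carton 70 by 100 mm, 45 mm high, on the table at the changer's far right. Origin: centre of its underside.

How it is judged:
By the outcome, as a careful person would: the job done as asked, in the order asked, and still so for the second after the job is handed in, with the robot touching nothing.
It also fails if it takes over 54 s, if anything falls off the work surface, if the arm or the gripper's body presses on something with over 40 N, if the wrist force passes 120 N, or if a joint passes its speed limit or range.

## Working session

There is one attempt and no reset: what is moved stays moved. The work goes in short steps, Python scripts to look and compute and a tool call to move; the robot and the scene stay as the last step left them, time stands still between calls to the robot, and variables do not carry over. Pictures are saved under pics/ and viewed, at most 10 in all, crops included, and the job is handed in when it is done.

Besides the shell and the picture viewer there is one more tool, called as name([rows], argument=value, ...), one row to a line, values as JSON. step_arm: Moves the arm, as the interface text tells. Its arguments: {"type":"object","properties":{"commands":{"type":"array","items":{"type":"object","properties":{"fingers":{"type":"number"},"dx":{"type":"number"},"dy":{"type":"number"},"dz":{"type":"number"},"roll":{"type":"number"}}}},"squeeze":{"type":"number"}},"required":["commands"]}

```bash
mkdir -p pics
cat > h.py <<'E'
import numpy as np,cv2
from workcell import *
def grab(n):
    c=calibration(n);p,d=read_camera(n);np.savez(f'{n}.npz',p=p,d=d,K=c['intrinsics'],T=c['world_to_cam']);return p,d
def load(n): return np.load(f'{n}.npz')
def pt(n,u,v,z=None,r=1):
    L=load(n);K,T=L['K'],np.linalg.inv(L['T'])
    ray=np.array([(u-K[0,2])/K[0,0],-(v-K[1,2])/K[1,1],-1.])
    R=T[:3,:3]@ray;o=T[:3,3]
    if z is not None: return o+R*(z-o[2])/R[2]
    w=L['d'][v-r:v+r+1,u-r:u+r+1];w=w[w>0]
    return o+R*np.median(w)
E
python3 - <<'E'
from h import *
for n in('scene','side'):
    p,d=grab(n);c=calibration(n);print(n,{k:v for k,v in c.items() if k not in('world_to_cam',)},np.linalg.inv(c['world_to_cam'])[:3,3])
    cv2.imwrite(f'pics/{n}.png',p)
s=read_state();print(s['tool_pos'],s['tcp_rot'],s['time'])
E
```

```text
scene {'intrinsics': array([[448.62396391,   0.        , 316.09494837],
       [  0.        , 448.62396391, 238.47509636],
       [  0.        ,   0.        ,   1.        ]])} [ 1.41124797 -0.17797733  0.80064639]
side {'intrinsics': array([[498.93761914,   0.        , 322.43011639],
       [  0.        , 498.93761914, 243.16105007],
       [  0.        ,   0.        ,   1.        ]])} [ 0.6907042  -0.66949704  0.69965507]
[ 6.74342784e-01 -1.52391913e-06  2.30066609e-01] [-2.22041858 -2.22036044  0.00223987] 0.1
```

View pics/scene.png

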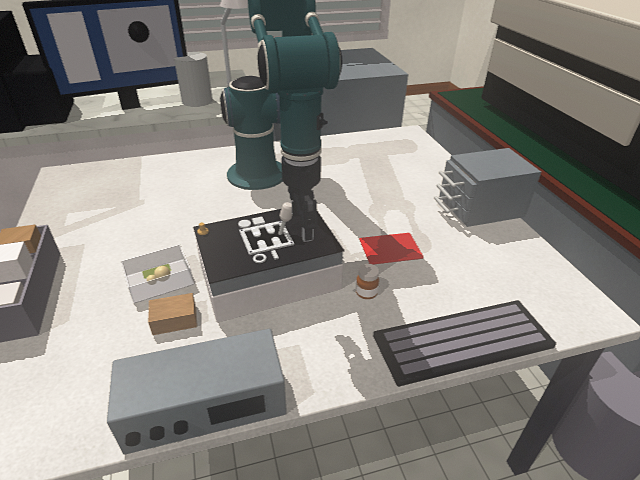

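View pics/side.png

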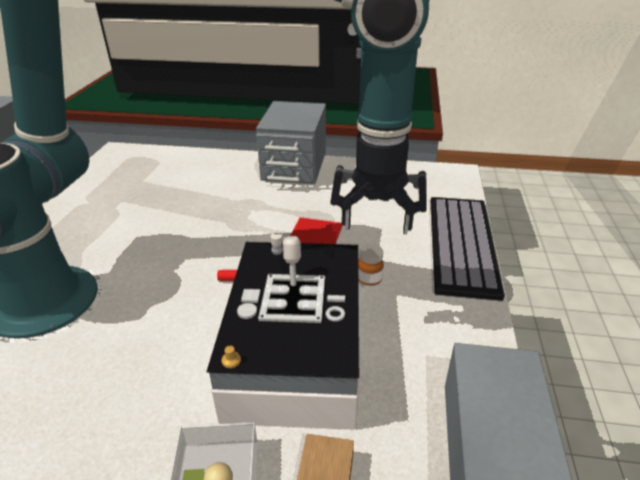

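Scene: ring at about (335,313) in the side view, which is the far end of the right (-y) rail. Bar at (336,298), square at (250,296), disc at (247,311), knob at (292,249) on the left rail. I'll enlarge both.

Run:
```python
from h import *
a=load('side')['p'][225:385,205:375];b=load('scene')['p'][190:320,185:350]
a=cv2.resize(a,(int(170*4.6),int(160*3.7)),interpolation=3) if 0 else cv2.resize(a,None,fx=3.75,fy=3.75,interpolation=2)
b=cv2.resize(b,None,fx=4.5,fy=4.5,interpolation=2)
cv2.imwrite('pics/a.png',a);cv2.imwrite('pics/b.png',b)
```

```text
(no output)
```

View pics/a.png

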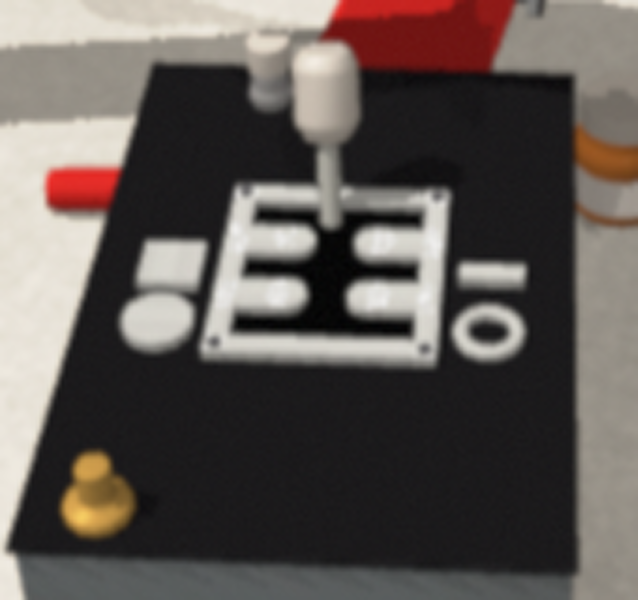

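View pics/b.png

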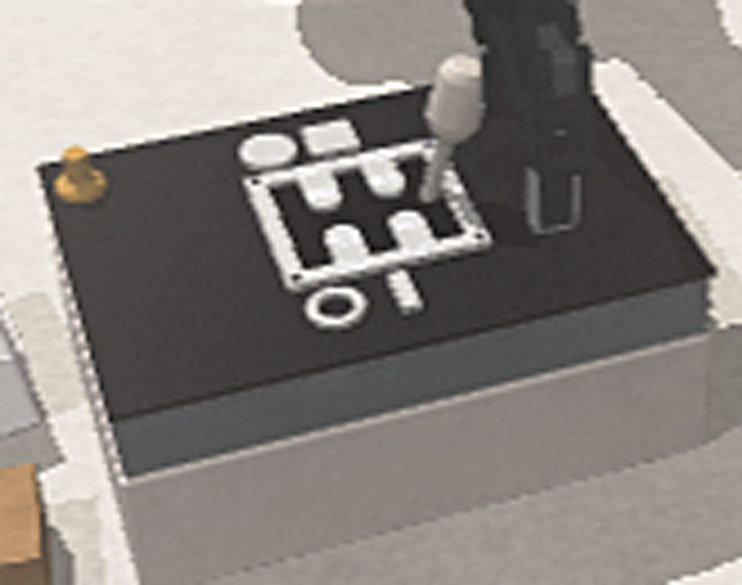

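Run:
```python
from h import *
np.set_printoptions(precision=4,suppress=True)
S=lambda u,v,z:pt('side',205+u/3.75,225+v/3.75,z)
C=lambda u,v,z:pt('scene',185+u/4.5,190+v/4.5,z)
for n,f,P in(('side',S,[(238,185),(450,188),(437,367),(200,358)]),('scene',C,[(437,143),(492,240),(292,290),(247,175)])):
    q=np.array([f(*p,.135) for p in P]);print(n,q[:,:2].tolist(),'mid',q.mean(0))
    x=q[1]+q[2]-q[0]-q[3];y=q[0]+q[1]-q[2]-q[3]
    print('size',np.linalg.norm(x)/2,np.linalg.norm(y)/2,'yaw',np.degrees(np.arctan2(x[1],x[0])),np.degrees(np.arctan2(-y[0],y[1])))
print('boxtop side',[S(*p,.13)[:2] for p in[(152,65),(575,75),(578,572),(10,548)]])
print('boxtop scene',[C(*p,.13)[:2] for p in[(712,270),(115,420),(38,165)]])
print('ring',S(489,333,.135),C(337,306,.135))
print('stem',S(332,222,.132),C(430,197,.132))
# knob centre by triangulation
def ray(n,u,v):
    a=pt(n,u,v,0.);b=pt(n,u,v,1.);return a,(b-a)/np.linalg.norm(b-a)
def tri(s,c):
    (a,d),(b,e)=ray('side',205+s[0]/3.75,225+s[1]/3.75),ray('scene',185+c[0]/4.5,190+c[1]/4.5)
    t=np.linalg.lstsq(np.c_[d,-e],b-a,rcond=None)[0];p,q=a+d*t[0],b+e*t[1];return (p+q)/2,np.linalg.norm(p-q)
print('knob',tri((327,95),(456,97)))
print('vial base side',S(268,100,.13),'scene',C(553,225,.13))
print('stub',S(98,515,.13))
print('K',pt('side',292,249,r=1))
```

```text
side [[0.49236835780662713, -0.009371962151270674], [0.5918536518675126, 0.002656444073739439], [0.6033438283431573, -0.11439742769538397], [0.5033014985805678, -0.12348933481231861]] mid [ 0.5477 -0.0612  0.135 ]
size 0.10032115966273514 0.11612810750187653 yaw 6.0423482910224005 5.540285533462565
scene [[0.49703174352170165, -0.009470800357226777], [0.5907729680688756, 0.00026226907167234415], [0.6044759496253498, -0.10836916656125734], [0.49969968693004285, -0.11703865657267157]] mid [ 0.548  -0.0587  0.135 ]
size 0.09968431036906311 0.10840911052575587 yaw 5.296179497060058 4.330256224768112
boxtop side [array([0.4235, 0.0853]), array([0.6416, 0.1075]), array([ 0.6713, -0.2084]), array([ 0.4551, -0.2284])]
boxtop scene [array([0.6391, 0.1073]), array([ 0.673 , -0.2046]), array([ 0.4535, -0.228 ])]
ring [ 0.6224 -0.0911  0.135 ] [ 0.623  -0.0883  0.135 ]
stem [ 0.5408 -0.0259  0.132 ] [ 0.5415 -0.023   0.132 ]
knob (array([ 0.5365, -0.0056,  0.1909]), np.float64(0.0015449148218936199))
vial base side [0.4899 0.0643 0.13  ] scene [0.5804 0.0364 0.13  ]
stub [ 0.4837 -0.2079  0.13  ]
K [ 0.5386 -0.0147  0.1998]
```

step_arm([
  {"fingers": 1, "dx": 0, "dy": 0, "dz": -0.03, "roll": 0},
  {"fingers": 1, "dx": -0.002, "dy": -0.03, "dz": -0.03, "roll": -2},
  {"fingers": 1, "dx": -0.005, "dy": -0.08, "dz": -0.03, "roll": -4},
  {"fingers": 1, "dx": -0.008, "dy": -0.13, "dz": -0.03, "roll": -5.6},
  {"fingers": 1, "dx": -0.01, "dy": -0.17, "dz": -0.03, "roll": -5.6},
  {"fingers": 1, "dx": -0.0105, "dy": -0.187, "dz": -0.03, "roll": -5.6},
  {"fingers": 1, "dx": -0.0105, "dy": -0.187, "dz": -0.03, "roll": -5.6},
  {"fingers": 1, "dx": -0.0105, "dy": -0.187, "dz": -0.03, "roll": -5.6},
])

```text
time: 1.1
tool_pos: [0.4892, -0.0105, 0.2615]
tcp_rot: [2.11, 2.327, 0.001]
wrist_force: [0.1, 0.1, 0.2]
width: 0.001
grip_force: 0.0
```

```bash
cat >> h.py <<'E'
M=np.array([.5478,-.0598]);A=np.radians(5.6);RA=np.array([[np.cos(A),np.sin(A)],[-np.sin(A),np.cos(A)]])
def ch(p): return 1000*(RA@(np.asarray(p)[:2]-M))
E
python3 - <<'E'
from h import *
p,d=grab('side');cv2.imwrite('pics/s2.png',cv2.resize(p[150:330,180:400],None,fx=3.3,fy=3.3,interpolation=2))
s=read_state();print(s['time'],s['tool_pos'],ch(s['tool_pos']),s['tcp_rot'],s['width'],s['wrist_force'])
E
```

```text
1.15 [ 0.4892424  -0.01052377  0.26137867] [-53.4696118   54.75527564] [2.10989444e+00 2.32703276e+00 6.43250077e-04] -0.0035695451326774865 [-0.1270894   0.23101475  0.9608179 ]
```

View pics/s2.png

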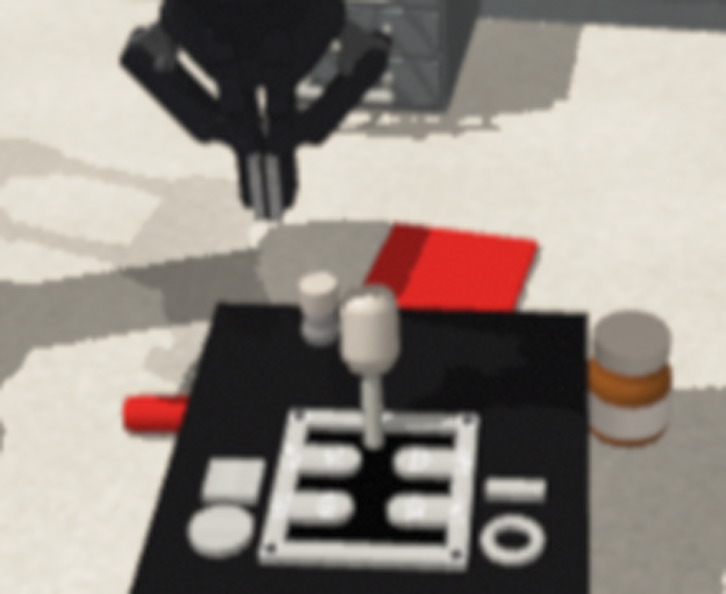

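Fingers shut (tips at (265,215)), clear of the vial (318,305) and near side of the knob (370,330). Descending, then approaching slowly.

step_arm([
  {"fingers": 1, "dz": 0.03},
  {"fingers": 1, "dz": 0.06},
  {"fingers": 1, "dz": 0.078},
  {"fingers": 1, "dz": 0.078},
  {"fingers": 1, "dz": 0.078, "dy": 0.005},
  {"fingers": 1, "dz": 0.078, "dy": 0.01},
  {"fingers": 1, "dz": 0.078, "dy": 0.014},
  {"fingers": 1, "dz": 0.078, "dy": 0.014},
])

```text
invalid input
```

step_arm([
  {"fingers": 1, "dy": 0.002},
  {"fingers": 1, "dy": 0.004},
])

```text
invalid input
```

step_arm([
  {"fingers": 1, "dy": 0.001},
  {"fingers": 1, "dy": 0.002},
])

```text
invalid input
```

Run:
```python
from h import *
p,d=grab('side');cv2.imwrite('pics/s3.png',cv2.resize(p[190:330,200:400],None,fx=4,fy=4,interpolation=2))
s=read_state();print(s['time'],s['tool_pos'],ch(s['tool_pos']),s['wrist_force'])
```

```text
1.2 [ 0.48917481 -0.01047676  0.26125941] [-53.53228871  54.80865297] [0.97163301 0.82972846 0.43844666]
```

View pics/s3.png

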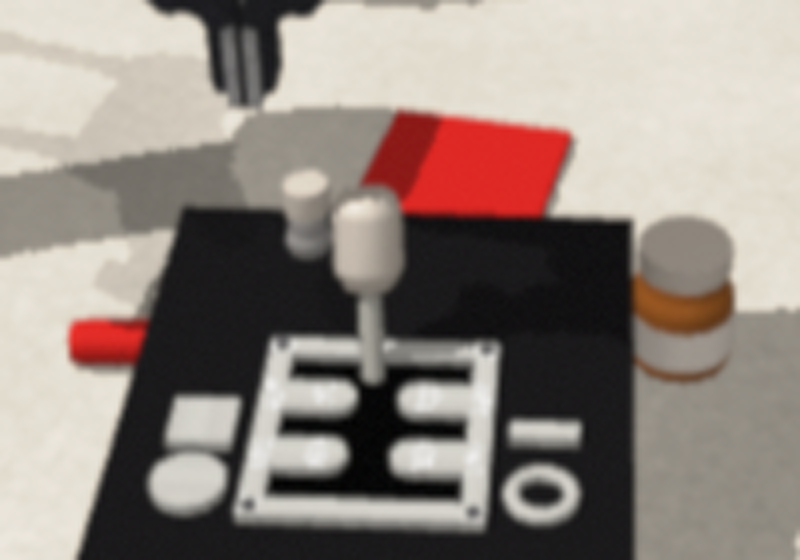

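The picture shows nothing has moved: the calls were refused because every field is needed. The stem at (372,380) is about 3 mm short of the channel's middle.

step_arm([
  {"fingers": 1, "dx": 0, "dy": 0, "dz": 0.03, "roll": 0},
  {"fingers": 1, "dx": 0, "dy": 0, "dz": 0.06, "roll": 0},
  {"fingers": 1, "dx": 0, "dy": 0, "dz": 0.078, "roll": 0},
  {"fingers": 1, "dx": 0, "dy": 0, "dz": 0.078, "roll": 0},
  {"fingers": 1, "dx": 0, "dy": 0.005, "dz": 0.078, "roll": 0},
  {"fingers": 1, "dx": 0, "dy": 0.01, "dz": 0.078, "roll": 0},
  {"fingers": 1, "dx": 0, "dy": 0.014, "dz": 0.078, "roll": 0},
  {"fingers": 1, "dx": 0, "dy": 0.014, "dz": 0.078, "roll": 0},
])

```text
time: 2.2
tool_pos: [0.5026, -0.0091, 0.1838]
tcp_rot: [2.11, 2.327, 0.001]
wrist_force: [-1.0, 0.2, 0.4]
width: 0.0
grip_force: 0.0
```

step_arm([
  {"fingers": 1, "dx": 0, "dy": 0.002, "dz": 0, "roll": 0},
  {"fingers": 1, "dx": 0, "dy": 0.003, "dz": 0, "roll": 0},
])

```text
time: 2.45
tool_pos: [0.5049, -0.0088, 0.1832]
tcp_rot: [-2.11, -2.327, 0.0]
wrist_force: [0.5, 0.2, -0.6]
width: 0.003
grip_force: 0.0
```

step_arm([
  {"fingers": 1, "dx": 0, "dy": 0.001, "dz": 0, "roll": 0},
  {"fingers": 1, "dx": 0, "dy": 0.002, "dz": 0, "roll": 0},
])

```text
time: 2.7
tool_pos: [0.5066, -0.0086, 0.1832]
tcp_rot: [-2.11, -2.327, 0.001]
wrist_force: [-2.2, 0.3, 0.8]
width: 0.004
grip_force: 0.7
```

Run:
```python
from h import *
s=read_state();print(s['time'],s['tool_pos'],ch(s['tool_pos']),s['wrist_force'])
```

```text
2.7 [ 0.50659245 -0.00863097  0.18324052] [-36.01766098  54.94597567] [-2.22833523  0.31276822  0.81095188]
```

step_arm([
  {"fingers": 1, "dx": 0, "dy": 0.001, "dz": 0, "roll": 0},
  {"fingers": 1, "dx": 0, "dy": 0.002, "dz": 0, "roll": 0},
  {"fingers": 1, "dx": 0, "dy": 0.003, "dz": 0, "roll": 0},
  {"fingers": 1, "dx": 0, "dy": 0.004, "dz": 0, "roll": 0},
])

```text
time: 3.2
tool_pos: [0.511, -0.0083, 0.1833]
tcp_rot: [2.11, 2.327, -0.0]
wrist_force: [-1.9, 0.8, 1.6]
width: -0.0
grip_force: 0.7
```

Run:
```python
from h import *
p,d=grab('side');cv2.imwrite('pics/s4.png',cv2.resize(p[210:330,230:370],None,fx=5,fy=5,interpolation=2))
s=read_state();print(s['time'],s['tool_pos'],ch(s['tool_pos']),s['wrist_force'])
```

```text
3.25 [ 0.51107337 -0.00824902  0.18330396] [-31.52085868  54.88883787] [-1.24670914 -0.51032754  0.3978041 ]
```

View pics/s4.png

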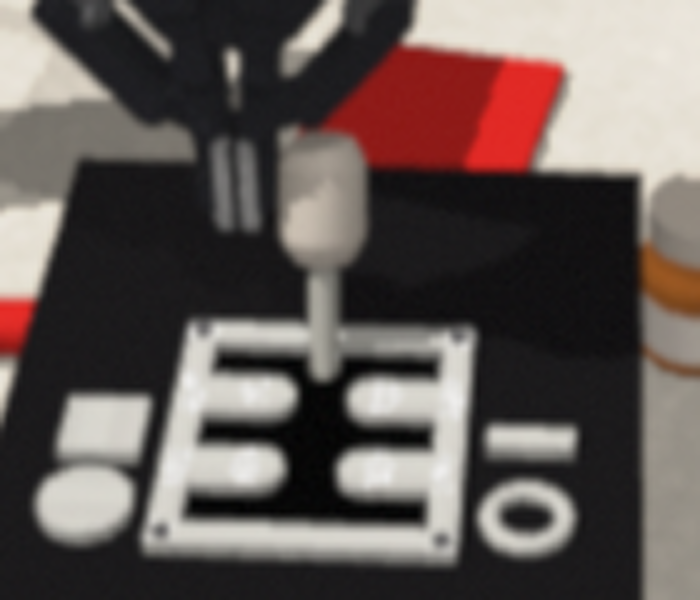

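Stem (323,375) is now midway between the noses (298 and 345), so it is in the cross channel. Backing off and going round to the left side of the knob.

step_arm([
  {"fingers": 1, "dx": 0, "dy": -0.015, "dz": 0, "roll": 0},
  {"fingers": 1, "dx": 0, "dy": -0.02, "dz": -0.03, "roll": 0},
  {"fingers": 1, "dx": 0, "dy": -0.02, "dz": -0.07, "roll": 0},
  {"fingers": 1, "dx": 0.02, "dy": 0.0, "dz": -0.07, "roll": 0},
  {"fingers": 1, "dx": 0.05, "dy": 0.031, "dz": -0.07, "roll": 0},
  {"fingers": 1, "dx": 0.05, "dy": 0.031, "dz": -0.07, "roll": 0},
  {"fingers": 1, "dx": 0.05, "dy": 0.031, "dz": -0.03, "roll": 0},
  {"fingers": 1, "dx": 0.05, "dy": 0.031, "dz": 0, "roll": 0},
])

```text
time: 4.25
tool_pos: [0.5355, 0.044, 0.182]
tcp_rot: [-2.11, -2.327, 0.002]
wrist_force: [-0.0, -0.4, 0.0]
width: -0.003
grip_force: 0.0
```

step_arm([
  {"fingers": 1, "dx": -0.006, "dy": 0, "dz": 0, "roll": 0},
  {"fingers": 1, "dx": -0.012, "dy": 0, "dz": 0, "roll": 0},
  {"fingers": 1, "dx": -0.018, "dy": 0, "dz": 0, "roll": 0},
  {"fingers": 1, "dx": -0.024, "dy": 0, "dz": 0, "roll": 0},
])

```text
time: 4.75
tool_pos: [0.5402, 0.0204, 0.185]
tcp_rot: [2.11, 2.326, 0.004]
wrist_force: [-0.1, 1.9, 0.8]
width: -0.004
grip_force: 1.0
```

step_arm([
  {"fingers": 1, "dx": -0.005, "dy": 0, "dz": 0, "roll": 0},
  {"fingers": 1, "dx": -0.01, "dy": 0, "dz": 0, "roll": 0},
  {"fingers": 1, "dx": -0.015, "dy": 0, "dz": 0, "roll": 0},
  {"fingers": 1, "dx": -0.02, "dy": 0, "dz": 0, "roll": 0},
])

```text
time: 5.25
tool_pos: [0.5411, 0.0005, 0.1832]
tcp_rot: [-2.11, -2.327, 0.0]
wrist_force: [0.1, 1.6, 2.2]
width: 0.002
grip_force: 0.8
```

Run:
```python
from h import *
s=read_state();print(s['time'],s['tool_pos'],ch(s['tool_pos']),s['wrist_force'])
```

```text
5.25 [5.41103817e-01 4.53304715e-04 1.83164999e-01] [-0.78453292 60.61917278] [0.05687034 1.59824593 2.16295978]
```

step_arm([
  {"fingers": 1, "dx": -0.007, "dy": 0.0008, "dz": 0, "roll": 0},
  {"fingers": 1, "dx": -0.014, "dy": 0.0008, "dz": 0, "roll": 0},
  {"fingers": 1, "dx": -0.021, "dy": 0.0008, "dz": 0, "roll": 0},
  {"fingers": 1, "dx": -0.028, "dy": 0.0008, "dz": 0, "roll": 0},
  {"fingers": 1, "dx": -0.035, "dy": 0.0008, "dz": 0, "roll": 0},
])

```text
time: 5.88
tool_pos: [0.5454, -0.0346, 0.1833]
tcp_rot: [-2.11, -2.327, 0.0]
wrist_force: [0.3, 1.3, 0.6]
width: 0.0
grip_force: 0.7
```

step_arm([
  {"fingers": 1, "dx": -0.007, "dy": 0, "dz": 0, "roll": 0},
  {"fingers": 1, "dx": -0.014, "dy": 0, "dz": 0, "roll": 0},
  {"fingers": 1, "dx": -0.021, "dy": 0, "dz": 0, "roll": 0},
  {"fingers": 1, "dx": -0.028, "dy": 0, "dz": 0, "roll": 0},
  {"fingers": 1, "dx": -0.035, "dy": 0, "dz": 0, "roll": 0},
])

```text
time: 6.5
tool_pos: [0.5486, -0.0693, 0.1829]
tcp_rot: [-2.11, -2.327, 0.001]
wrist_force: [-0.1, 1.8, -0.2]
width: 0.001
grip_force: 0.6
```

step_arm([
  {"fingers": 1, "dx": -0.005, "dy": 0, "dz": 0, "roll": 0},
  {"fingers": 1, "dx": -0.01, "dy": 0, "dz": 0, "roll": 0},
  {"fingers": 1, "dx": -0.014, "dy": 0, "dz": 0, "roll": 0},
])

```text
time: 6.88
tool_pos: [0.5502, -0.0831, 0.1833]
tcp_rot: [2.11, 2.327, -0.0]
wrist_force: [0.6, 1.5, -0.7]
width: -0.0
grip_force: 0.5
```

Run:
```python
from h import *
p,d=grab('side');cv2.imwrite('pics/s5.png',cv2.resize(p[210:345,220:370],None,fx=4.4,fy=4.4,interpolation=2))
s=read_state();print(s['time'],s['tool_pos'],ch(s['tool_pos']),s['wrist_force'])
```

```text
6.925 [ 0.55028552 -0.08351127  0.18337329] [  0.15984094 -23.84065142] [-0.17998968  0.67302732  0.52570409]
```

View pics/s5.png

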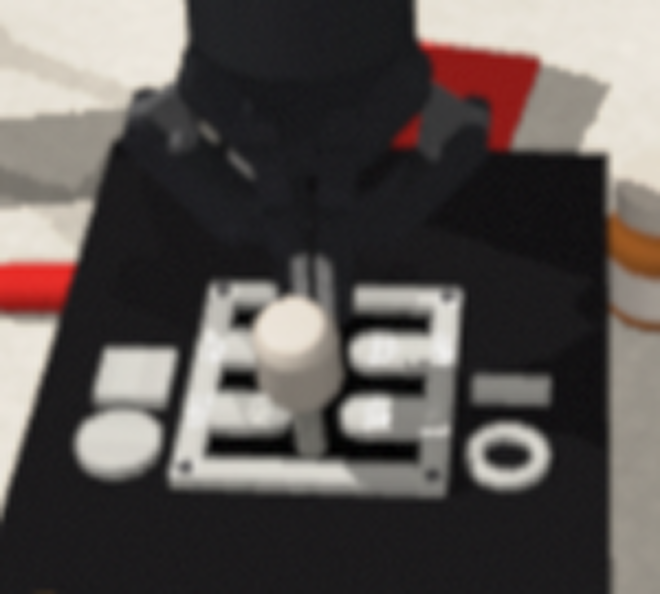

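Stem (312,445) has crossed to the right rail; 5–6 mm more brings it to the rail's middle.

step_arm([
  {"fingers": 1, "dx": -0.002, "dy": 0, "dz": 0, "roll": 0},
  {"fingers": 1, "dx": -0.004, "dy": 0, "dz": 0, "roll": 0},
  {"fingers": 1, "dx": -0.006, "dy": 0, "dz": 0, "roll": 0},
])

```text
time: 7.3
tool_pos: [0.5508, -0.0888, 0.1833]
tcp_rot: [2.11, 2.327, 0.0]
wrist_force: [-0.3, 0.6, -0.9]
width: -0.001
grip_force: 0.5
```

step_arm([
  {"fingers": 1, "dx": -0.001, "dy": 0, "dz": 0, "roll": 0},
  {"fingers": 1, "dx": -0.001, "dy": 0, "dz": 0, "roll": 0},
])

```text
time: 7.55
tool_pos: [0.5509, -0.0898, 0.1833]
tcp_rot: [2.11, 2.327, 0.0]
wrist_force: [-0.7, 0.5, -0.8]
width: -0.001
grip_force: 0.4
```

Run:
```python
from h import *
s=read_state();print(s['time'],s['tool_pos'],ch(s['tool_pos']),s['wrist_force'])
p,d=grab('scene')
```

```text
7.55 [ 0.55085424 -0.08979601  0.18330107] [  0.11256938 -30.15089558] [-0.67055859  0.5465727  -0.76081372]
```

step_arm([
  {"fingers": 1, "dx": 0.015, "dy": 0, "dz": 0, "roll": 0},
  {"fingers": 1, "dx": 0.015, "dy": 0, "dz": -0.03, "roll": 0},
  {"fingers": 1, "dx": 0.015, "dy": 0, "dz": -0.07, "roll": 0},
  {"fingers": 1, "dx": 0, "dy": -0.03, "dz": -0.07, "roll": 0},
  {"fingers": 1, "dx": -0.027, "dy": -0.055, "dz": -0.07, "roll": 0},
  {"fingers": 1, "dx": -0.027, "dy": -0.055, "dz": -0.07, "roll": 0},
  {"fingers": 1, "dx": -0.027, "dy": -0.055, "dz": -0.03, "roll": 0},
  {"fingers": 1, "dx": -0.027, "dy": -0.055, "dz": 0, "roll": 0},
])

```text
time: 8.6
tool_pos: [0.4991, -0.121, 0.1824]
tcp_rot: [2.11, 2.327, 0.001]
wrist_force: [0.6, 0.2, 0.3]
width: 0.001
grip_force: 0.0
```

step_arm([
  {"fingers": 1, "dx": 0, "dy": 0.006, "dz": 0, "roll": 0},
  {"fingers": 1, "dx": 0, "dy": 0.012, "dz": 0, "roll": 0},
  {"fingers": 1, "dx": 0, "dy": 0.018, "dz": 0, "roll": 0},
  {"fingers": 1, "dx": 0, "dy": 0.024, "dz": 0, "roll": 0},
  {"fingers": 1, "dx": 0, "dy": 0.03, "dz": 0, "roll": 0},
])

```text
time: 9.22
tool_pos: [0.5292, -0.1191, 0.184]
tcp_rot: [2.11, 2.327, 0.0]
wrist_force: [-0.5, -0.3, 0.7]
width: -0.001
grip_force: 0.7
```

step_arm([
  {"fingers": 1, "dx": 0, "dy": 0.005, "dz": 0, "roll": 0},
  {"fingers": 1, "dx": 0, "dy": 0.01, "dz": 0, "roll": 0},
  {"fingers": 1, "dx": 0, "dy": 0.015, "dz": 0, "roll": 0},
])

```text
time: 9.6
tool_pos: [0.5437, -0.1176, 0.1832]
tcp_rot: [-2.11, -2.327, 0.0]
wrist_force: [-1.1, 1.1, 1.2]
width: 0.002
grip_force: 0.6
```

step_arm([
  {"fingers": 1, "dx": 0, "dy": 0.005, "dz": 0, "roll": 0},
  {"fingers": 1, "dx": 0, "dy": 0.01, "dz": 0, "roll": 0},
])

```text
time: 9.85
tool_pos: [0.5535, -0.1165, 0.1829]
tcp_rot: [-2.11, -2.327, 0.0]
wrist_force: [-0.9, 0.1, 0.0]
width: -0.0
grip_force: 0.5
```

Run:
```python
from h import *
p,d=grab('side');cv2.imwrite('pics/s6.png',cv2.resize(p[210:345,220:370],None,fx=4.4,fy=4.4,interpolation=2))
s=read_state();print(s['time'],s['tool_pos'],ch(s['tool_pos']),s['wrist_force'])
```

```text
9.9 [ 0.55415154 -0.11647189  0.18298466] [  0.7910145  -57.02121997] [ 0.83753961 -0.40671951 -0.3245314 ]
```

View pics/s6.png

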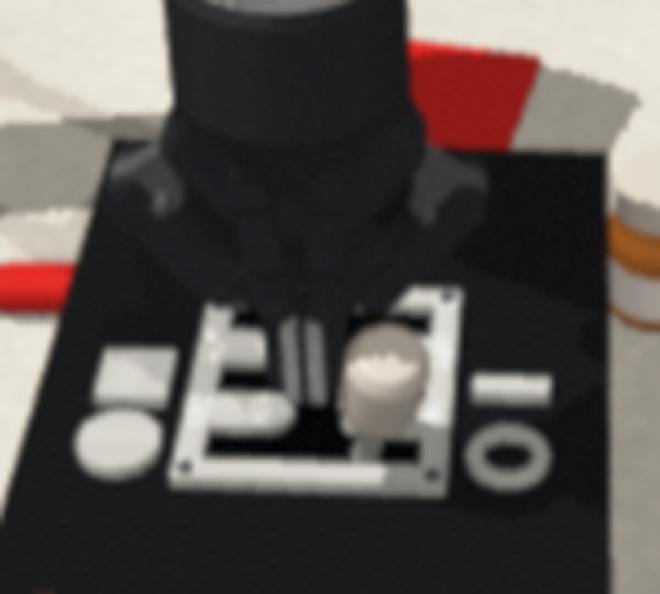

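The knob (385,380) is moving along the right rail towards the ring (508,455), about 17 mm short of the stop. Continuing in small steps until the force rises.

step_arm([
  {"fingers": 1, "dx": 0, "dy": 0.004, "dz": 0, "roll": 0},
  {"fingers": 1, "dx": 0, "dy": 0.008, "dz": 0, "roll": 0},
  {"fingers": 1, "dx": 0, "dy": 0.012, "dz": 0, "roll": 0},
])

```text
time: 10.28
tool_pos: [0.5657, -0.1154, 0.1833]
tcp_rot: [2.11, 2.327, -0.0]
wrist_force: [-1.1, -0.6, -0.8]
width: 0.002
grip_force: 0.5
```

step_arm([
  {"fingers": 1, "dx": 0, "dy": 0.0015, "dz": 0, "roll": 0},
  {"fingers": 1, "dx": 0, "dy": 0.003, "dz": 0, "roll": 0},
])

```text
time: 10.52
tool_pos: [0.5685, -0.1152, 0.1833]
tcp_rot: [-2.11, -2.327, 0.0]
wrist_force: [-1.1, -0.5, -0.8]
width: -0.003
grip_force: 0.5
```

step_arm([
  {"fingers": 1, "dx": 0, "dy": 0.001, "dz": 0, "roll": 0},
  {"fingers": 1, "dx": 0, "dy": 0.001, "dz": 0, "roll": 0},
])

```text
time: 10.78
tool_pos: [0.5695, -0.1151, 0.1833]
tcp_rot: [2.11, 2.327, 0.0]
wrist_force: [-0.7, -0.4, -1.1]
width: 0.0
grip_force: 0.4
```

step_arm([
  {"fingers": 1, "dx": 0, "dy": 0.001, "dz": 0, "roll": 0},
  {"fingers": 1, "dx": 0, "dy": 0.001, "dz": 0, "roll": 0},
])

```text
time: 11.02
tool_pos: [0.5704, -0.115, 0.1833]
tcp_rot: [2.11, 2.327, 0.0]
wrist_force: [-1.4, -0.0, 0.0]
width: -0.0
grip_force: 0.4
```

Run:
```python
from h import *
s=read_state();print(s['time'],s['tool_pos'],ch(s['tool_pos']),s['wrist_force'])
```

```text
11.025 [ 0.57043044 -0.1149855   0.18331724] [ 17.13726854 -57.13046414] [-1.41908009 -0.00825982  0.04992705]
```

step_arm([
  {"fingers": 1, "dx": 0, "dy": 0.001, "dz": 0, "roll": 0},
  {"fingers": 1, "dx": 0, "dy": 0.001, "dz": 0, "roll": 0},
])

```text
time: 11.28
tool_pos: [0.5713, -0.1149, 0.1832]
tcp_rot: [-2.11, -2.327, 0.0]
wrist_force: [-1.6, -0.8, -1.4]
width: -0.001
grip_force: 0.7
```

step_arm([
  {"fingers": 1, "dx": 0, "dy": 0.001, "dz": 0, "roll": 0},
  {"fingers": 1, "dx": 0, "dy": 0.001, "dz": 0, "roll": 0},
])

```text
time: 11.52
tool_pos: [0.5721, -0.1148, 0.1831]
tcp_rot: [-2.11, -2.327, 0.001]
wrist_force: [-3.3, -0.6, 0.3]
width: 0.002
grip_force: 1.1
```

Run:
```python
from h import *
p,d=grab('side');cv2.imwrite('pics/s7.png',cv2.resize(p[210:345,220:370],None,fx=4.4,fy=4.4,interpolation=2))
s=read_state();print(s['time'],s['tool_pos'],ch(s['tool_pos']),s['wrist_force'])
```

```text
11.575 [ 0.57208341 -0.1147671   0.18308606] [ 18.80367042 -57.07440985] [-2.74831856 -0.62164856  0.05471809]
```

View pics/s7.png

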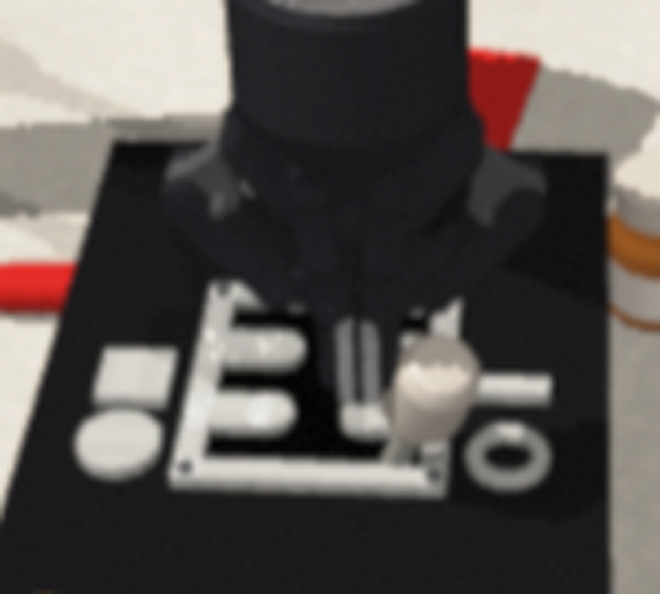

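The knob (435,390) and stem (400,455) are at the slot's far end and the force has begun to rise. I'll press slightly more to confirm the stop.

step_arm([
  {"fingers": 1, "dx": 0, "dy": 0.001, "dz": 0, "roll": 0},
  {"fingers": 1, "dx": 0, "dy": 0.001, "dz": 0, "roll": 0},
])

```text
time: 11.82
tool_pos: [0.5729, -0.1146, 0.183]
tcp_rot: [-2.11, -2.327, 0.001]
wrist_force: [-4.7, 0.0, -0.4]
width: -0.002
grip_force: 1.6
```

step_arm([
  {"fingers": 1, "dx": 0, "dy": 0.0005, "dz": 0, "roll": 0},
  {"fingers": 1, "dx": 0, "dy": 0.0005, "dz": 0, "roll": 0},
])

```text
time: 12.08
tool_pos: [0.5734, -0.1146, 0.1829]
tcp_rot: [-2.11, -2.327, 0.001]
wrist_force: [-3.5, 0.3, -1.2]
width: 0.001
grip_force: 1.9
```

```bash
cat >> h.py <<'E'
def knob(p):
    c=p[280:315,300:335].astype(int);s=(c.min(2)>95)&(c[...,2]-c[...,0]>8)
    v,u=np.nonzero(s);return s.sum(),u.mean()+300,v.mean()+280,np.percentile(u,95)+300
E
python3 - <<'E'
from h import *
print(knob(load('side')['p']));a=load('side')['p'].copy();np.save('s7',a)
p,d=grab('side');print(knob(p))
print(cv2.phaseCorrelate(a[284:312,306:332].mean(2),p[284:312,306:332].mean(2)))
E
```

```text
(np.int64(486), np.float64(317.0576131687243), np.float64(298.6296296296296), np.float64(328.0))
(np.int64(482), np.float64(316.9771784232365), np.float64(298.7323651452282), np.float64(328.0))
((0.6566700009688038, 0.1138491450597261), 0.9564078436572074)
```

step_arm([
  {"fingers": 1, "dx": 0, "dy": 0.001, "dz": 0, "roll": 0},
  {"fingers": 1, "dx": 0, "dy": 0.0015, "dz": 0, "roll": 0},
  {"fingers": 1, "dx": 0, "dy": 0.0015, "dz": 0, "roll": 0},
])

```text
time: 12.5
tool_pos: [0.5745, -0.1144, 0.1828]
tcp_rot: [-2.109, -2.326, 0.002]
wrist_force: [-5.5, -0.3, -0.8]
width: -0.004
grip_force: 2.5
```

Run:
```python
from h import *
a=np.load('s7.npy')
p,d=grab('side');print(knob(p))
print(cv2.phaseCorrelate(a[284:312,306:332].mean(2),p[284:312,306:332].mean(2)))
s=read_state();print(s['wrist_force'],ch(s['tool_pos']))
```

```text
(np.int64(479), np.float64(317.19415448851777), np.float64(298.7160751565762), np.float64(328.0))
((0.6046773362603943, 0.262560952293585), 0.8728989399489155)
[-6.33875504 -0.40584233 -1.51846656] [ 21.29785098 -56.9619381 ]
```

The force is about 6 N and the knob no longer moves, so it's at the stop. Retreating and checking.

step_arm([
  {"fingers": 1, "dx": 0, "dy": -0.008, "dz": 0, "roll": 0},
  {"fingers": 1, "dx": 0, "dy": -0.02, "dz": 0, "roll": 0},
  {"fingers": 1, "dx": 0, "dy": -0.035, "dz": -0.02, "roll": 0},
  {"fingers": 1, "dx": 0, "dy": -0.04, "dz": -0.07, "roll": 0},
  {"fingers": 1, "dx": 0, "dy": -0.05, "dz": -0.12, "roll": 0},
  {"fingers": 1, "dx": 0.03, "dy": -0.06, "dz": -0.15, "roll": 0},
  {"fingers": 1, "dx": 0.05, "dy": -0.06, "dz": -0.15, "roll": 0},
  {"fingers": 1, "dx": 0.05, "dy": -0.06, "dz": -0.15, "roll": 0},
])

```text
time: 13.55
tool_pos: [0.5106, -0.0695, 0.333]
tcp_rot: [2.107, 2.329, 0.001]
wrist_force: [-0.7, -0.4, -0.6]
width: -0.001
grip_force: 0.0
```

Run:
```python
from h import *
np.set_printoptions(precision=1,suppress=True)
for n in('side','scene'):
    p,d=grab(n);T=np.linalg.inv(calibration(n)['world_to_cam']);K=calibration(n)['intrinsics']
    v,u=np.indices(d.shape);X=np.stack([(u-K[0,2])/K[0,0]*d,-(v-K[1,2])/K[1,1]*d,-d],-1)@T[:3,:3].T+T[:3,3]
    xy=(X[...,:2]-M)@RA.T*1000;z=X[...,2]*1000
    def rep(m,t): print(n,t,m.sum(),np.r_[xy[m].mean(0),z[m].mean()] if m.sum() else '', xy[m].min(0) if m.sum() else '',xy[m].max(0) if m.sum() else '')
    box=(abs(xy[...,0])<100)&(d>0)
    rep(box&(abs(xy[...,1]+50)<45)&(z>165)&(z<225),'knob')
    rep(box&(abs(xy[...,1]+50)<45)&(z>139)&(z<158),'stem')
    rep(box&(xy[...,1]>95)&(xy[...,1]<160)&(z>138)&(z<180),'vial')
    rep(box&(xy[...,1]<-110)&(xy[...,1]>-160)&(z>138)&(z<165),'stub')
s=read_state();print(s['time'],s['tool_pos'],s['wrist_force'])
```

```text
side knob 424 [ 44.5 -67.  193.1] [ 27.7 -76.8] [ 60.3 -52.2]
side stem 30 [ 32.1 -48.1 146.4] [ 27.5 -52.2] [ 37.7 -43.1]
side vial 197 [-43.4 123.6 156.8] [-53.7 117.1] [-33.7 137.7]
side stub 177 [ -77.5 -142.6  147.7] [ -90.2 -151.2] [ -65.9 -132.4]
scene knob 206 [ 51.2 -59.1 190.9] [ 38.3 -75.2] [ 60.1 -40.5]
scene stem 18 [ 36.2 -43.9 147.7] [ 31.5 -49.1] [ 43.1 -38.1]
scene vial 103 [-41.3 127.  156.7] [-53.4 118.1] [-29.4 138.8]
scene stub 52 [ -76.1 -139.4  148.3] [ -87.1 -148.1] [ -69.3 -130.7]
13.65 [ 0.5 -0.1  0.3] [ 0.1 -0.  -1.5]
```

Run:
```python
from h import *
np.set_printoptions(precision=1,suppress=True)
for n in('side','scene'):
    L=load(n);p,d,K=L['p'],L['d'],L['K'];T=np.linalg.inv(L['T'])
    v,u=np.indices(d.shape);X=np.stack([(u-K[0,2])/K[0,0]*d,-(v-K[1,2])/K[1,1]*d,-d],-1)@T[:3,:3].T+T[:3,3]
    xy=(X[...,:2]-M)@RA.T*1000;z=X[...,2]*1000
    al=(p.min(2)>110)&(abs(z-134)<6)
    for t,c in(('ring',(72,-36)),('disc',(-72,-36)),('bar',(72,0)),('sq',(-72,0))):
        m=al&(np.hypot(xy[...,0]-c[0],xy[...,1]-c[1])<19);q=xy[m];print(n,t,m.sum(),(q.min(0)+q.max(0))/2,q.mean(0),z[m].mean())
    for a in range(137,210,8):
        m=(z>a)&(z<a+8)&(abs(xy[...,0]-40)<40)&(abs(xy[...,1]+55)<35)&(d>0);q=xy[m];print(a+4,m.sum(),q.min(0),q.max(0),(q.min(0)+q.max(0))/2) if m.sum() else 0
```

```text
side ring 124 [ 70.2 -34.9] [ 70.5 -35. ] 134.51377728482205
side disc 223 [-71.7 -35.2] [-73.2 -36.7] 134.89408445975758
side bar 103 [71.1 -1.1] [71.2  0.3] 133.7105813017112
side sq 215 [-71.5  -0.8] [-73.4  -1.9] 134.33427535072303
141 26 [ 11.1 -56.2] [ 59.6 -21.3] [ 35.3 -38.8]
149 16 [ 29.4 -52.2] [ 37.7 -46.4] [ 33.6 -49.3]
157 1 [ 33.1 -51.8] [ 33.1 -51.8] [ 33.1 -51.8]
165 7 [ 40.5 -68.5] [ 52.5 -60.9] [ 46.5 -64.7]
173 41 [ 27.9 -70. ] [ 54.1 -60. ] [ 41. -65.]
181 55 [ 27.7 -73.8] [ 57.3 -56.2] [ 42.5 -65. ]
189 66 [ 29.5 -75.5] [ 60.3 -56.5] [ 44.9 -66. ]
197 124 [ 31.5 -76.8] [ 60.3 -54. ] [ 45.9 -65.4]
205 131 [ 34.4 -73.8] [ 58.6 -52.2] [ 46.5 -63. ]
scene ring 64 [ 70.4 -35.7] [ 70.  -35.8] 133.79909237858175
scene disc 77 [-73.2 -35.7] [-73.5 -35.9] 134.35885425560346
scene bar 40 [69.7 -0.6] [69.5 -0.5] 134.0224811167824
scene sq 69 [-75.5  -0.6] [-73.8  -0.6] 134.29321247747538
141 14 [ 16.5 -51.2] [ 59.3 -24.8] [ 37.9 -38. ]
149 8 [ 35.3 -48.5] [ 39.8 -41.1] [ 37.6 -44.8]
157 3 [ 34.9 -49.1] [ 43.1 -43. ] [ 39. -46.]
165 9 [ 46.2 -65.7] [ 52.  -45.3] [ 49.1 -55.5]
173 27 [ 45.1 -67.9] [ 56.5 -41.8] [ 50.8 -54.9]
181 29 [ 41.4 -71.2] [ 58.3 -40.5] [ 49.8 -55.9]
189 36 [ 40.7 -75.2] [ 60.1 -43.4] [ 50.4 -59.3]
197 61 [ 39.3 -74.8] [ 60.  -46.9] [ 49.7 -60.9]
205 46 [ 38.3 -70.1] [ 57.1 -51. ] [ 47.7 -60.5]
```

```bash
python3 -c "
from workcell import *
print(finish_job())"
```

```text
the job is handed in; nothing more can be done
None
```

The lever is in the open-ring slot (far end of the right rail), pushed up to its stop at about 6 N with the shut fingers and never gripped. The vial and stub still stand where they were, I didn't re-measure the things on the table, and the job is handed in with the arm clear, though the hand-in returned no verdict.

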